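# Change the template on the sowing jig

## Robot

A 6-joint arm with a two-finger parallel gripper is mounted at the origin on the work surface. World frame = base frame: x ahead of the robot, y to its left, z up, the work surface at z = 0. Lengths are in m, angles in rad, forces in N, time in s.
With the tool pointing down it reaches from about 0.4 to 0.825 m from the base axis. Payload 7 kg.
Tool frame: the origin (TCP) lies at the centre of the arm's flange, where the gripper is bolted on; the fingertips stand 178 mm ahead of it and the grasp point (between the pads) lies 159 mm ahead of it; x points along the fingers, y is the direction in which the jaws open and shut, and the axes are right-handed (so a half turn about x gives the same grasp; the last joint's range is limited). The gripper opens to 88 mm and grips with 3 to 60 N. Pads are 19 mm wide; open, the fingers measure 130 mm over their backs; the gripper's body (78 mm by 193 mm) begins 47 mm behind the grasp point.
Start: joints at [1.437, 0.359, 0.012, 0, -1.224, -0.288], TCP at [0.276, 0.616, 0.405] pointing down, gripper open.
Joint ranges: [-3.07, 3.07], [-1.43, 2.12], [-1.02, 1.25], [-3.03, 1.67], [-3.05, -0], [-3.03, 3.03]. Speed limits (rad/s): [2.39, 2.39, 3.01, 3.14, 3.14, 3.14].

## Interface

Orientations are given as [roll, pitch, yaw] about the fixed x, y, z axes, in that order (R = Rz(yaw) Ry(pitch) Rx(roll)).
In Python, from station import status, viewer, arm gives the robot as it stands. The module is installed in compiled form; this text tells all that it offers.
- The arm moves only by the tool apply_moves, never from a script. Its argument "commands" is a list of rows, each an object of numbers: "dx", "dy", "dz": the shift along the world's x, y, z in mm; "spin": the turn about the world's z in degrees; "hand": the closure, from 0 (fully open) to 1 (shut). A call has exactly 5 rows; each row shifts and turns the commanded pose from where the row before left it; what a row does not reach is not made up. A row lasts 1/8 s, in which the tool goes at most 62.5 mm and 10.7 degrees, less where a joint would pass 70% of its speed; a pose out of reach is approached as far as the arm can. A call is refused whole if a number of a shift passes 62.5 or a number of a turn 10.7, either way. A call with a gripper value outside its range is refused whole. The fingers move at their own pace and stop on an object; "grip_force" is the grip in N (left out, the last holds). Time passes only in rows, so rows that do not move let the fingers close, or fill a call up. It gives the time, the measured TCP pose, the force and the opening at its end, in the units of the state.
- status.get_state(): the state, without advancing time (a new reading comes with each control period).
- viewer.grab_frame(name): name is "side" or "top" or "wrist"; returns the picture (480x640x3 uint8, red, green, blue); there is no depth.
- viewer.camera_info(name): a dict with "fx", "fy", "cx", "cy" (pixels), "D" ([k1, k2, p1, p2, k3] as OpenCV has them; the pictures are not rectified), "eye" and "attitude" of the camera in the world; the wrist camera has in their place "T_tool_cam" (4x4, takes a point from camera to tool coordinates, whose origin is the TCP and whose axes are the tool frame's). Camera axes: x right, y up, looking along -z (the intrinsics and any distortion apply to the point x, -y, -z); pixel columns grow to the right and rows downward; lengths in m; the calibration is good to about 2 mm. A picture is of the moment at which its call begins: read the wrist's pose just before it. camera_info takes no time and is no camera call.
- arm.job_done(): hands the job in, once; it reports no verdict.
The state is a dict: "t": time; "q": joint angles; "qd": joint speeds; "joint_efforts": joint torques, N m; "eef_pos": TCP position; "ee_rot": TCP orientation; "force": force on the tool from outside, world axes, zero at the start; "moment": the same for the moment, N m; "width": finger opening in m.
Only numpy, scipy, OpenCV 4.12 (cv2) and the standard library are available. Lean on these libraries where they do the work, as an engineer would, in place of code of your own. Each camera call takes 0.05 s, during which the arm holds its last target.

## Task

Change the sowing jig over from the blue template to the orange one: first lift the blue template off the jig's two pins and lay it in the grey tray whose cut-out has its shape, flat on the floor of the cut-out; then take the orange template out of its tray and thread it over both pins until it lies flat and fully down on the jig's deck. Set the templates down rather than dropping them, let go of them, and leave the other things on the bench where they are.

Things in the scene. Friction and masses are not known exactly. Their poses are not given: they have to be found in the camera images.
- jig_deck (a point): Centre of the top face of the sowing jig, a fixed low block 190 (x) x 120 (y) x 40 mm high, black below with an aluminium deck, 40 mm above the bench. Two upright steel pins stand on the deck at x = +45 and -45 mm, y = 0 of this frame: 10 mm diameter, 28 mm tall, straight for 19 mm and tapering to a 3 mm wide tip above. Nothing else stands up from the deck. z is up.
- blue_template: Blue plastic template, about 0.13 kg: a flat rectangle 150 (x) x 64 (y) x 6 mm thick with two 13 mm through holes at x = +45 and -45 mm, y = 0, and an upright grip rib in the middle, 50 mm long along x, 12 mm thick across y, from the plate's top to 46 mm above the plate's underside. Origin: centre of the underside; z up. It starts on the jig with the pins through its holes. It may be turned end for end.
- orange_template: Orange plastic template, about 0.13 kg: a flat cross 6 mm thick, made of a bar 130 (x) x 50 (y) mm and wings 60 (x) x 96 (y) mm, with the same two 13 mm through holes (x = +45 and -45 mm, y = 0) and the same grip rib (50 mm along x, 12 mm across y, top 46 mm above the underside). Origin: centre of the underside; z up. It starts lying in the orange tray. It may be turned end for end.
- blue_tray_floor (a point): Centre of the cut-out floor of the blue template's tray, a fixed grey slab 180 (x) x 94 (y) x 12 mm high with a blue-floored rectangular cut-out 156 (x) x 70 (y) mm, 8 mm deep (floor 4 mm above the bench), 3 mm room all round the blue template. z is up. Empty at the start. The two trays may swap places.
- orange_tray_floor (a point): Centre of the cut-out floor of the orange template's tray, a fixed grey slab 160 (x) x 126 (y) x 12 mm high with a yellow-floored cross-shaped cut-out 8 mm deep (floor 4 mm above the bench), 3 mm room all round the orange template. z is up.
- tape_roll: Bystander: blue roll of tape lying flat, 100 mm across, 25 mm high. Origin: centre of the underside.
- measuring_cup: Bystander: steel cup with a handle, 84 mm across, 60 mm high. Origin: centre of the underside.
- pill_bottle: Bystander: small white bottle, 44 mm across, 75 mm high. Origin: centre of the underside.
- green_case: Bystander: test case with a green lid, 66 x 46 x 20 mm. Origin: centre of the underside.
- pink_case: Bystander: test case with a pink lid, 66 x 46 x 20 mm. Origin: centre of the underside.
- screwdriver: Bystander: screwdriver with an orange handle, lying on the bench. Origin: on its axis line, under it, near the middle of its length.

How it is judged:
By the outcome, as a careful person would: the job done as asked, in the order asked, and still so for the second after the job is handed in, with the robot touching nothing.
It also fails if it takes over 72 s, if anything falls off the work surface, if the arm or the gripper's body presses on something with over 40 N, if the wrist force passes 120 N, or if a joint passes its speed limit or range.

## Working session

There is one attempt and no reset: what is moved stays moved. The work goes in short steps, Python scripts to look and compute and a tool call to move; the robot and the scene stay as the last step left them, time stands still between calls to the robot, and variables do not carry over. Pictures are saved under pics/ and viewed, and the job is handed in when it is done.

Besides the shell and the picture viewer there is one more tool, called after "Emit:" as name([rows], argument=value, ...), one row to a line, values as JSON. apply_moves: Moves the arm, as the interface text tells. Its arguments: {"type":"object","properties":{"commands":{"type":"array","items":{"type":"object","properties":{"dx":{"type":"number"},"dy":{"type":"number"},"dz":{"type":"number"},"spin":{"type":"number"},"hand":{"type":"number"}}}},"grip_force":{"type":"number"}},"required":["commands"]}

```bash
mkdir -p pics; python3 - <<'E'
from station import status, viewer
import cv2
s=status.get_state();print(s)
for n in ["side","top","wrist"]:
    print(n,viewer.camera_info(n))
for n in ["side","top"]:
    cv2.imwrite(f"pics/{n}0.png",viewer.grab_frame(n)[:,:,::-1])
E
```

```text
{'t': 0.0, 'q': array([ 1.43711297e+00,  3.59374782e-01,  1.10449366e-02, -3.69315830e-04,
       -1.22411108e+00, -2.88093586e-01]), 'qd': array([-0.00032499, -0.00043159, -0.00042082,  0.00040419, -0.00036861,
       -0.00081146]), 'joint_efforts': array([ 1.62910026e-03, -5.82714415e+01,  2.93058836e+01,  6.99696198e+00,
        6.97512121e-03, -1.62443766e-04]), 'eef_pos': array([0.27625309, 0.61565372, 0.40372076]), 'ee_rot': array([ 1.65086961,  1.56911547, -1.91262576]), 'force': array([-0.459522  ,  0.81699458,  0.78501539]), 'moment': array([ 0.02608643, -0.03507758,  0.02433022]), 'width': 0.08791183832843648}
side {'fx': 572.7621240454864, 'fy': 572.7621240454864, 'cx': 313.1280366845482, 'cy': 239.70243493865675, 'D': array([0.0565255, 0.       , 0.       , 0.       , 0.       ]), 'eye': array([-0.04258046, -0.78128996,  0.83985488]), 'attitude': array([ 0.9153276 ,  0.02122251, -0.71547619])}
top {'fx': 588.5174804535204, 'fy': 588.5174804535204, 'cx': 327.48308857831546, 'cy': 246.2921490526221, 'D': array([0.01130806, 0.        , 0.        , 0.        , 0.        ]), 'eye': array([0.47320239, 0.01597386, 1.37508176]), 'attitude': array([ 1.13798626e-01,  9.64820508e-04, -1.54101068e+00])}
wrist {'fx': 380.7113594910755, 'fy': 380.7113594910755, 'cx': 315.49829014751856, 'cy': 242.48544375706402, 'D': array([0.02656147, 0.        , 0.        , 0.        , 0.        ]), 'T_tool_cam': array([[ 1.65129531e-04,  2.54644772e-01, -9.67034649e-01,
         2.08625844e-02],
       [ 9.99999921e-01, -3.91245383e-04,  6.77337947e-05,
        -1.11320849e-03],
       [-3.61099785e-04, -9.67034584e-01, -2.54644817e-01,
        -6.88930776e-02],
       [ 0.00000000e+00,  0.00000000e+00,  0.00000000e+00,
         1.00000000e+00]])}
```

View pics/side0.png

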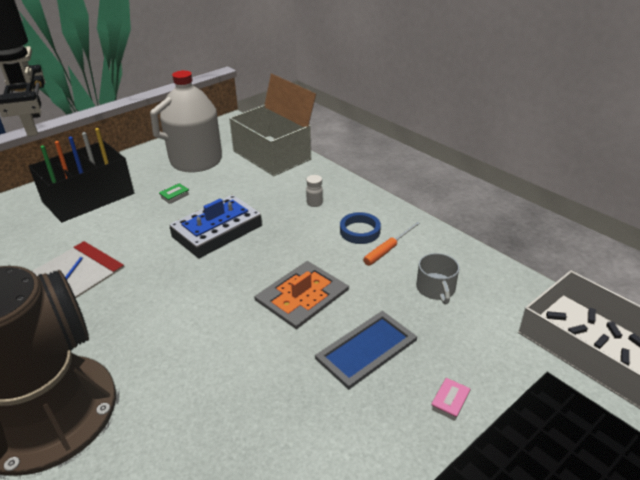

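View pics/top0.png

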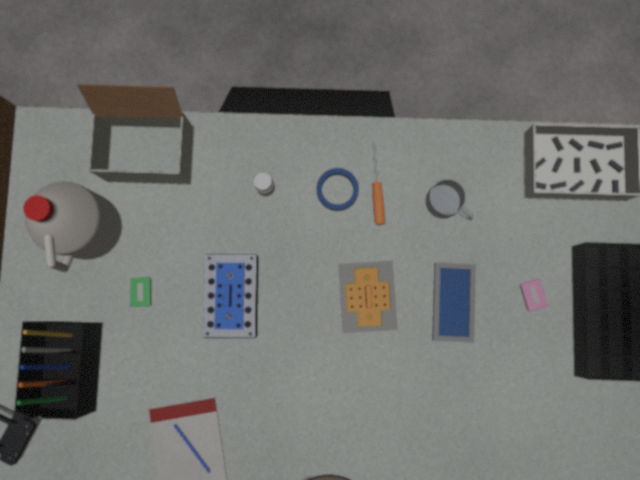

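```bash
cat > h.py <<'E'
import numpy as np, cv2
from scipy.spatial.transform import Rotation as Ro
from station import status, viewer
def cam(n,s=None):
    c=viewer.camera_info(n)
    if n=="wrist":
        s=s or status.get_state()
        T=np.eye(4);T[:3,:3]=Ro.from_euler('xyz',s['ee_rot']).as_matrix();T[:3,3]=s['eef_pos']
        M=T@c['T_tool_cam'];R=M[:3,:3];e=M[:3,3]
    else: R=Ro.from_euler('xyz',c['attitude']).as_matrix();e=np.array(c['eye'])
    K=np.array([[c['fx'],0,c['cx']],[0,c['fy'],c['cy']],[0,0,1]])
    return K,c['D'],R,e
def pix2w(C,uv,z):
    K,D,R,e=C
    p=cv2.undistortPoints(np.array(uv,float).reshape(-1,1,2),K,D).reshape(-1,2)
    d=np.c_[p[:,0],-p[:,1],-np.ones(len(p))]@R.T
    return e+d*((z-e[2])/d[:,2])[:,None]
def w2pix(C,P):
    K,D,R,e=C
    q=(np.atleast_2d(P)-e)@R; q=q*[1,-1,-1]
    return cv2.projectPoints(q,np.zeros(3),np.zeros(3),K,D)[0].reshape(-1,2)
def crop(im,x0,y0,w,h,k,name):
    cv2.imwrite(name,cv2.resize(im[y0:y0+h,x0:x0+w],None,fx=k,fy=k,interpolation=cv2.INTER_CUBIC))
E
python3 - <<'E'
from h import *
im=cv2.imread('pics/top0.png')
crop(im,190,240,100,110,5,'pics/c1.png')
crop(im,330,250,160,100,5,'pics/c2.png')
E
```

```text
(no output)
```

View pics/c1.png

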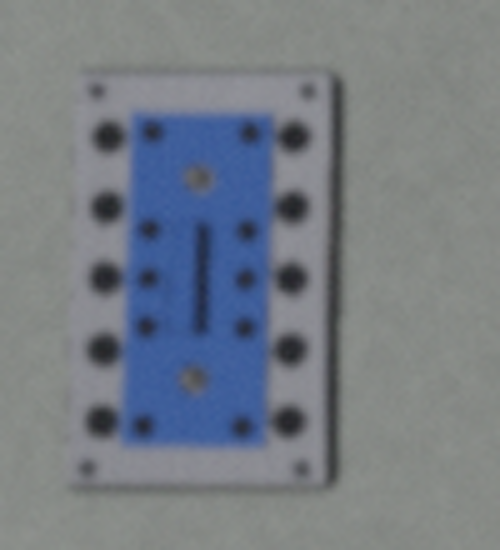

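View pics/c2.png

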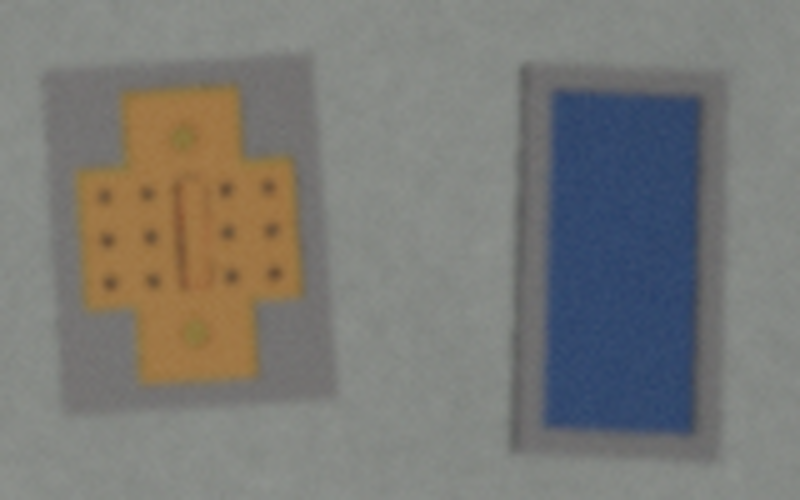

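```bash
cat > m.py <<'E'
from h import *
C=cam('top')
def f(n,pts,off,z):
    w=pix2w(C,(np.array(pts)+.5)/5-.5+off,z)[:,:2]
    c=w.mean(0); # TL,TR,BR,BL ; x axis up
    d=(w[0]+w[1]-w[2]-w[3])/2; e=(w[0]+w[3]-w[1]-w[2])/2
    print(n,c.round(4),'L',np.linalg.norm(d).round(4),'W',np.linalg.norm(e).round(4),'yaw',np.degrees(np.arctan2(d[1],d[0])).round(2),np.degrees(np.arctan2(-e[0],e[1])).round(2))
a=[190,240];b=[330,250]
f('jig',[(82,72),(333,75),(328,486),(70,486)],a,.04)
f('blue',[(135,113),(273,113),(266,446),(123,444)],a,.046)
p=pix2w(C,(np.array([(200,179),(194,379)])+.5)/5-.5+a,.046);print('pins',p,p.mean(0))
f('or',[(122,90),(240,86),(258,380),(140,384)],b,.010)
f('orw',[(77,170),(293,157),(301,297),(86,311)],b,.010)
f('bt',[(525,63),(725,72),(718,460),(513,452)],b,.012)
f('btf',[(553,90),(702,95),(693,433),(545,428)],b,.006)
E
python3 m.py
```

```text
jig [0.5079 0.2382] L 0.186 W 0.115 yaw 1.62 1.34
blue [0.5077 0.239 ] L 0.149 W 0.0632 yaw 1.16 1.29
pins [[0.55225838 0.24091451 0.046     ]
 [0.46251111 0.23920743 0.046     ]] [0.50738474 0.24006097 0.046     ]
or [ 0.5153 -0.0742] L 0.1357 W 0.0546 yaw 4.77 3.65
orw [ 0.5155 -0.0739] L 0.0648 W 0.0999 yaw 4.73 5.28
bt [ 0.5092 -0.2725] L 0.1785 W 0.0932 yaw -1.12 -0.67
btf [ 0.5093 -0.2752] L 0.156 W 0.0686 yaw -1.16 -0.19
```

```bash
python3 - <<'E'
from h import *
s=status.get_state()
R=Ro.from_euler('xyz',s['ee_rot']).as_matrix();print(R.round(3)); print('toolY yaw',np.degrees(np.arctan2(R[1,1],R[0,1])))
E
```

```text
[[-0.    -0.409 -0.912]
 [-0.001 -0.912  0.409]
 [-1.     0.001 -0.   ]]
toolY yaw -114.17035515967848
```

Emit:
apply_moves([
  {"dz": 60},
  {"dx": 20, "dy": -40, "spin": 2.5},
  {"dx": 24, "dy": -42, "spin": 3},
  {"dx": 24, "dy": -42, "spin": 3},
  {"dx": 24, "dy": -42, "spin": 3},
], grip_force=20)

```text
invalid input at $.commands[0]: expected keys dx, dy, dz, spin, hand
```

Emit:
apply_moves([
  {"dx": 27, "dy": -42, "dz": -20, "spin": 3},
  {"dx": 27, "dy": -42, "dz": -20, "spin": 3},
  {"dx": 28, "dy": -42, "dz": -20, "spin": 3},
  {"dx": 28, "dy": -42, "dz": -20, "spin": 3},
  {"dx": 29, "dy": -42, "dz": -20, "spin": 2},
])

```text
invalid input at $.commands[0]: expected keys dx, dy, dz, spin, hand
```

Emit:
apply_moves([
  {"dx": 0, "dy": 0, "dz": 60, "spin": 0, "hand": 0},
  {"dx": 20, "dy": -40, "dz": 0, "spin": 2.5, "hand": 0},
  {"dx": 24, "dy": -42, "dz": 0, "spin": 3, "hand": 0},
  {"dx": 24, "dy": -42, "dz": 0, "spin": 3, "hand": 0},
  {"dx": 24, "dy": -42, "dz": 0, "spin": 3, "hand": 0},
], grip_force=20)

```text
t: 0.72
eef_pos: [0.3688, 0.4483, 0.4643]
ee_rot: [1.244, 1.57, -2.117]
force: [0.7, -0.3, -0.1]
width: 0.0877
```

Emit:
apply_moves([
  {"dx": 27, "dy": -42, "dz": -20, "spin": 3, "hand": 0},
  {"dx": 27, "dy": -42, "dz": -20, "spin": 3, "hand": 0},
  {"dx": 28, "dy": -42, "dz": -20, "spin": 3, "hand": 0},
  {"dx": 28, "dy": -42, "dz": -20, "spin": 3, "hand": 0},
  {"dx": 29, "dy": -42, "dz": -20, "spin": 2, "hand": 0},
])

```text
t: 1.35
eef_pos: [0.5079, 0.2383, 0.3639]
ee_rot: [-0.338, 1.571, 2.829]
force: [0.0, 0.2, -0.0]
width: 0.0878
```

```bash
cat > snap.py <<'E'
from h import *
import sys,pickle
s=status.get_state()
im=viewer.grab_frame('wrist')[:,:,::-1].copy()
n=sys.argv[1]
cv2.imwrite(f'pics/{n}.png',im);pickle.dump(s,open(f'pics/{n}.pkl','wb'))
R=Ro.from_euler('xyz',s['ee_rot']).as_matrix()
print(s['t'],s['eef_pos'].round(4),'yYaw',np.degrees(np.arctan2(R[1,1],R[0,1])).round(2),'down',R[:,0].round(4),'F',s['force'].round(1),'w',s['width'].round(4),'qd',abs(s['qd']).max().round(3),'q',s['q'].round(2))
E
python3 snap.py w1
```

```text
Traceback (most recent call last):
  File "snap.py", line 8, in <module>
    print(s['t'],s['eef_pos'].round(4),'yYaw',np.degrees(np.arctan2(R[1,1],R[0,1])).round(2),'down',R[:,0].round(4),'F',s['force'].round(1),'w',s['width'].round(4),'qd',abs(s['qd']).max().round(3),'q',s['q'].round(2))
                                                                                                                                                ^^^^^^^^^^^^^^^^
AttributeError: 'float' object has no attribute 'round'
```

View pics/w1.png

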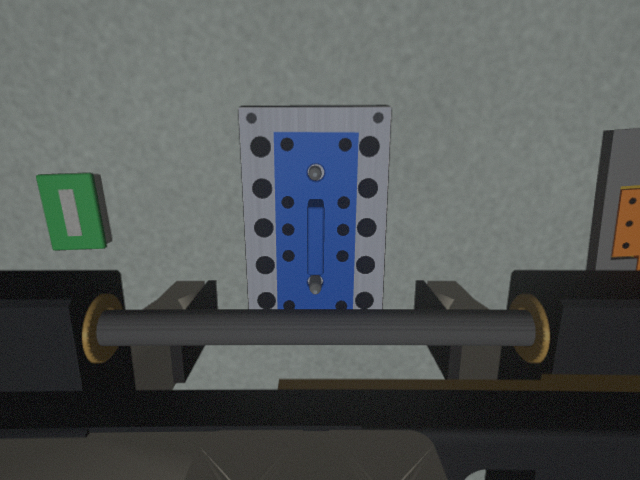

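```bash
sed -i "s/s\['width'\].round(4)/round(s['width'],4)/" snap.py; python3 - <<'E'
from h import *
im=cv2.imread('pics/w1.png')
crop(im,230,95,170,220,3.5,'pics/w1c.png')
E
```

```text
(no output)
```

View pics/w1c.png

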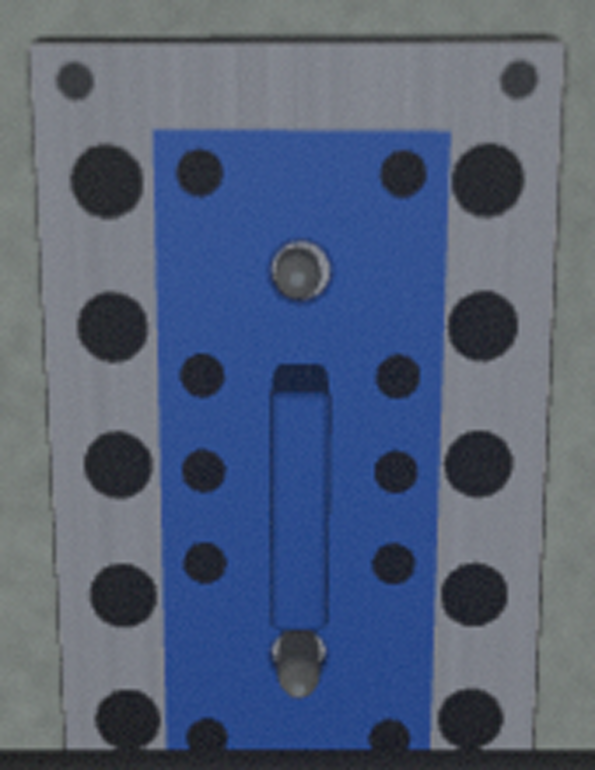

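```bash
python3 - <<'E'
from h import *
import pickle
s=pickle.load(open('pics/w1.pkl','rb'));C=cam('wrist',s)
R=Ro.from_euler('xyz',s['ee_rot']).as_matrix();print(s['eef_pos'],'yYaw',np.degrees(np.arctan2(R[1,1],R[0,1])),R[:,0])
g=lambda pts,z:pix2w(C,(np.array(pts)+.5)/3.5-.5+[230,95],z)[:,:2]
r=g([(272,392),(330,390),(327,627),(271,627)],.086);print('rib',r,r.mean(0))
print('hole',g([(301,270)],.046)); print('tips',g([(298,277),(298,686)],.068))
b=g([(154,130),(451,130),(165,740),(430,740)],.046);print('blue',b)
d=g([(30,40),(566,40),(66,748),(533,748)],.04);print('deck',d)
print('finger yaw err')
E
```

```text
[0.50788504 0.23831273 0.36394244] yYaw -88.5715622786137 [-1.15262701e-04  3.72815978e-05 -9.99999993e-01]
rib [[0.53457461 0.2453064 ]
 [0.53525271 0.2340334 ]
 [0.48652076 0.23313715]
 [0.48623132 0.24455102]] [0.51064485 0.23925699]
hole [[0.55512226 0.24017483]]
tips [[0.55533646 0.24079529]
 [0.46625854 0.23858451]]
blue [[0.58372254 0.27231781]
 [0.58532553 0.20888613]
 [0.44268992 0.27009386]
 [0.44430843 0.20627398]]
deck [[0.6015492  0.29938201]
 [0.60445273 0.18468472]
 [0.43726233 0.29501672]
 [0.44017692 0.18016054]]
finger yaw err
```

Emit:
apply_moves([
  {"dx": 1, "dy": 0.9, "dz": -43, "spin": 0, "hand": 0},
  {"dx": 0, "dy": 0, "dz": -45, "spin": 0, "hand": 0},
  {"dx": 0, "dy": 0, "dz": -35, "spin": 0, "hand": 0.3},
  {"dx": 0, "dy": 0, "dz": -10, "spin": 0, "hand": 0.5},
  {"dx": 0, "dy": 0, "dz": 0, "spin": 0, "hand": 0.7},
], grip_force=25)

```text
t: 2.02
eef_pos: [0.5085, 0.2409, 0.2316]
ee_rot: [0.982, 1.57, -2.136]
force: [0.2, 0.1, 0.4]
width: 0.0631
```

Emit:
apply_moves([
  {"dx": 0, "dy": 0, "dz": 0, "spin": 0, "hand": 0.85},
  {"dx": 0, "dy": 0, "dz": 0, "spin": 0, "hand": 1},
  {"dx": 0, "dy": 0, "dz": 0, "spin": 0, "hand": 1},
  {"dx": 0, "dy": 0, "dz": 0, "spin": 0, "hand": 1},
  {"dx": 0, "dy": 0, "dz": 0, "spin": 0, "hand": 1},
])

```text
t: 2.65
eef_pos: [0.5083, 0.2406, 0.2318]
ee_rot: [2.162, 1.571, -0.957]
force: [-0.3, -0.9, 1.1]
width: 0.0133
```

```bash
python3 snap.py w2
```

```text
2.65 [0.5083 0.2406 0.2318] yYaw -88.67 down [ 1.e-04 -1.e-04 -1.e+00] F [-0.3 -0.9  1.1] w 0.0133 qd 0.005 q [ 0.79  0.35 -0.45  0.   -0.77  0.8 ]
```

View pics/w2.png

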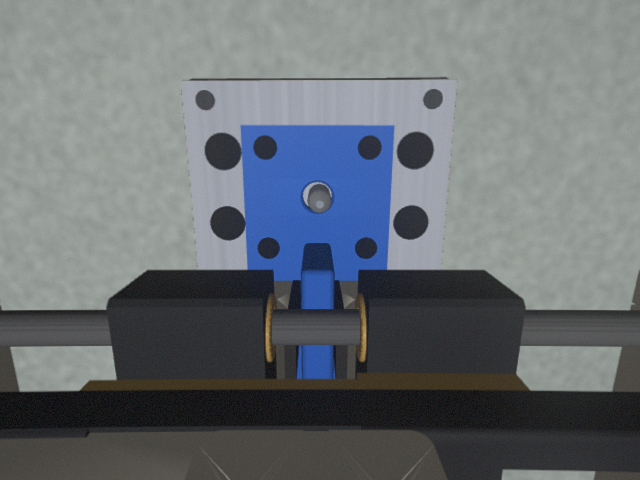

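Emit:
apply_moves([
  {"dx": 0, "dy": 0, "dz": 6, "spin": 0, "hand": 1},
  {"dx": 0, "dy": 0, "dz": 15, "spin": 0, "hand": 1},
  {"dx": 0, "dy": 0, "dz": 20, "spin": 0, "hand": 1},
  {"dx": 0, "dy": 0, "dz": 30, "spin": 0, "hand": 1},
  {"dx": 0, "dy": -15, "dz": 30, "spin": 0, "hand": 1},
])

```text
t: 3.32
eef_pos: [0.5084, 0.2262, 0.3346]
ee_rot: [-2.339, 1.57, 0.826]
force: [0.4, -0.8, -0.6]
width: 0.0124
```

Emit:
apply_moves([
  {"dx": 0, "dy": -30, "dz": 0, "spin": 0, "hand": 1},
  {"dx": 0, "dy": -45, "dz": 0, "spin": 0, "hand": 1},
  {"dx": 0, "dy": -50, "dz": 0, "spin": 0, "hand": 1},
  {"dx": 0, "dy": -50, "dz": 0, "spin": 0, "hand": 1},
  {"dx": 0, "dy": -50, "dz": 0, "spin": 0, "hand": 1},
])

```text
t: 3.95
eef_pos: [0.5081, -0.0006, 0.334]
ee_rot: [-2.733, 1.569, 0.432]
force: [1.1, 0.6, -0.9]
width: 0.012
```

Emit:
apply_moves([
  {"dx": 0, "dy": -50, "dz": 0, "spin": -0.5, "hand": 1},
  {"dx": 0, "dy": -50, "dz": 0, "spin": -0.5, "hand": 1},
  {"dx": 0, "dy": -50, "dz": 0, "spin": -0.5, "hand": 1},
  {"dx": 0, "dy": -45, "dz": 0, "spin": -0.5, "hand": 1},
  {"dx": 0, "dy": -40, "dz": 0, "spin": -0.1, "hand": 1},
])

```text
t: 4.58
eef_pos: [0.5082, -0.2359, 0.3339]
ee_rot: [-3.14, 1.569, -0.012]
force: [1.0, -1.0, -1.0]
width: 0.0115
```

Emit:
apply_moves([
  {"dx": 0, "dy": -25, "dz": 0, "spin": 0, "hand": 1},
  {"dx": 0, "dy": -14.6, "dz": 0, "spin": 0, "hand": 1},
  {"dx": 0, "dy": 0, "dz": 0, "spin": 0, "hand": 1},
  {"dx": 0, "dy": 0, "dz": 0, "spin": 0, "hand": 1},
  {"dx": 0, "dy": 0, "dz": 0, "spin": 0, "hand": 1},
])

```text
t: 5.2
eef_pos: [0.5085, -0.2731, 0.3329]
ee_rot: [-2.781, 1.571, 0.348]
force: [-0.6, 0.6, -1.5]
width: 0.0119
```

```bash
python3 snap.py w3
```

```text
5.2 [ 0.5085 -0.2731  0.3329] yYaw -90.71 down [ 2.e-04  1.e-04 -1.e+00] F [-0.6  0.6 -1.5] w 0.0119 qd 0.003 q [-0.15  0.26 -0.31 -0.   -1.01  1.71]
```

View pics/w3.png

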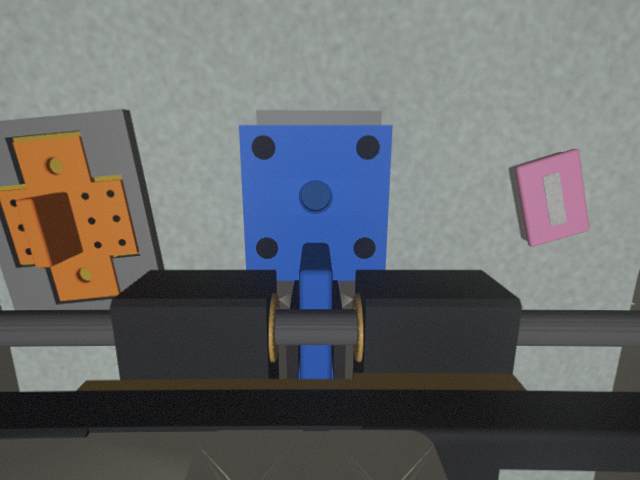

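```bash
python3 - <<'E'
from h import *
im=cv2.imread('pics/w3.png')
crop(im,230,100,170,190,4,'pics/w3c.png')
im=cv2.imread('pics/w2.png')
crop(im,230,110,170,170,4,'pics/w2c.png')
E
```

```text
(no output)
```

View pics/w3c.png

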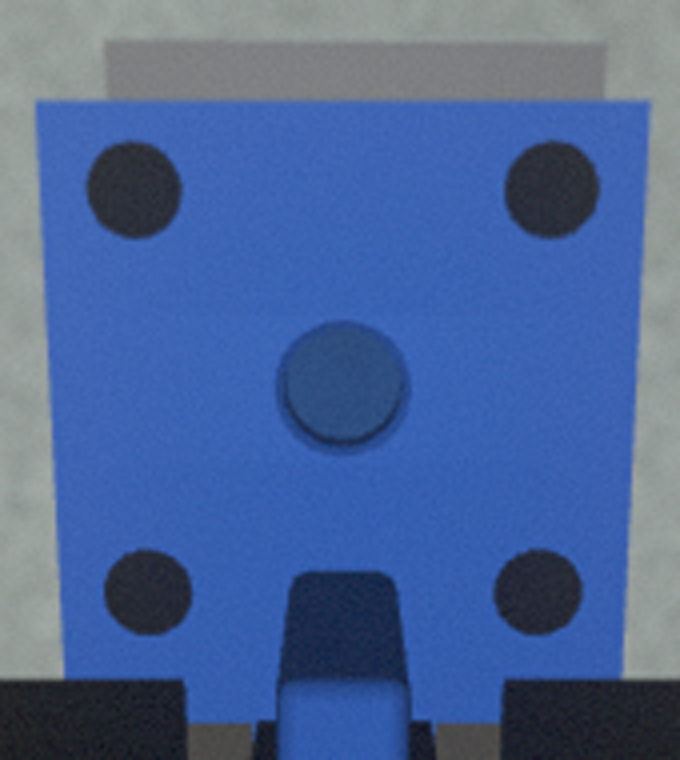

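View pics/w2c.png

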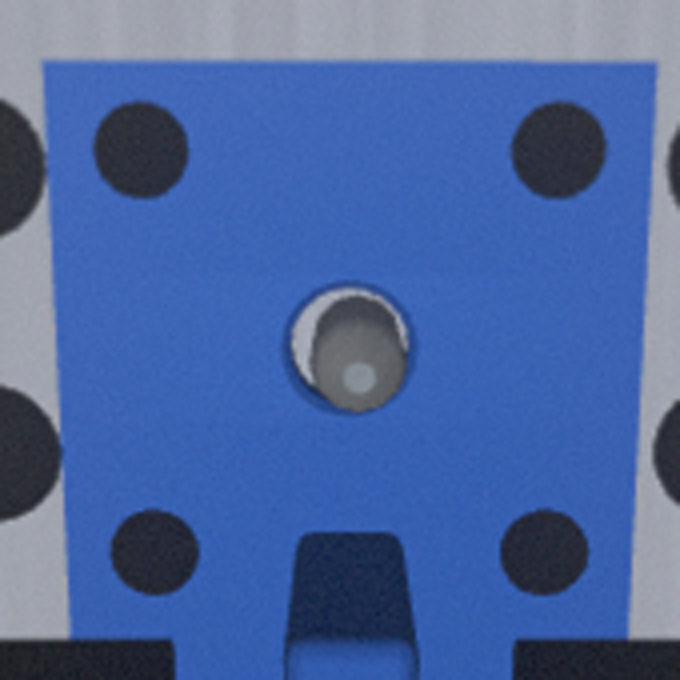

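```bash
python3 - <<'E'
from h import *
import pickle
s=pickle.load(open('pics/w3.pkl','rb'));C=cam('wrist',s)
g=lambda pts,z,o,k=4:pix2w(C,(np.array(pts)+.5)/k-.5+o,z)[:,:2]
zt=s['eef_pos'][2]-.2318+.046
o=[230,100]
print('blue far', g([(36,101),(650,101)],zt,o),'hole',g([(344,387)],zt,o))
print('blue side', g([(66,680),(623,680)],zt,o))
print('tray far', g([(104,40),(607,42)],.012,o))
s2=pickle.load(open('pics/w2.pkl','rb'));C=cam('wrist',s2);o=[230,110]
print('w2 blue far', g([(43,62),(657,62)],.046,o),'hole',g([(350,348)],.046,o),'pin',g([(358,378)],.068,o),s2['eef_pos'])
E
```

```text
blue far [[ 0.58499177 -0.24144231]
 [ 0.58423228 -0.3048288 ]] hole [[ 0.55508447 -0.27288917]]
blue side [[ 0.52197164 -0.24079305]
 [ 0.52121633 -0.30429936]]
tray far [[ 0.60156974 -0.22882564]
 [ 0.60008507 -0.32234627]]
w2 blue far [[0.58357571 0.27419559]
 [0.58506957 0.21081491]] hole [[0.55479381 0.24177117]] pin [[0.55501394 0.24110928]] [0.50834962 0.2406132  0.23180516]
```

Emit:
apply_moves([
  {"dx": 1.2, "dy": -1.5, "dz": -30, "spin": -0.2, "hand": 1},
  {"dx": 0, "dy": 0, "dz": -40, "spin": 0, "hand": 1},
  {"dx": 0, "dy": 0, "dz": -35, "spin": 0, "hand": 1},
  {"dx": 0, "dy": 0, "dz": -9, "spin": 0, "hand": 1},
  {"dx": 0, "dy": 0, "dz": 0, "spin": 0, "hand": 1},
])

```text
t: 5.88
eef_pos: [0.5099, -0.2752, 0.2189]
ee_rot: [0.316, 1.57, -2.842]
force: [0.3, 0.4, -1.1]
width: 0.012
```

```bash
python3 snap.py w4; python3 - <<'E'
from h import *
crop(cv2.imread('pics/w4.png'),220,60,190,230,3.3,'pics/w4c.png')
t=viewer.grab_frame('side')[:,:,::-1]
crop(t,280,280,160,120,5,'pics/s4c.png')
E
```

```text
5.875 [ 0.5099 -0.2752  0.2189] yYaw -90.93 down [-5.e-04 -2.e-04 -1.e+00] F [ 0.3  0.4 -1.1] w 0.012 qd 0.026 q [-0.16  0.39 -0.42  0.   -0.76  1.71]
```

View pics/w4c.png

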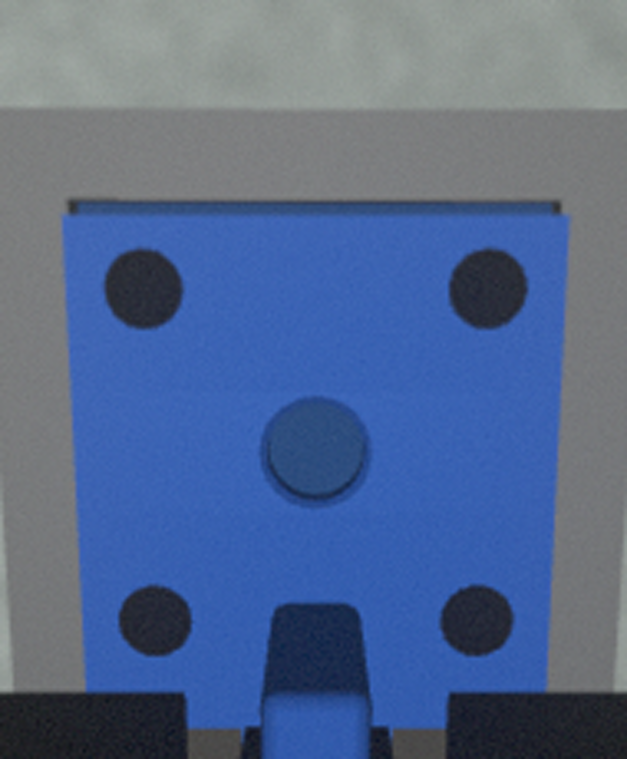

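View pics/s4c.png

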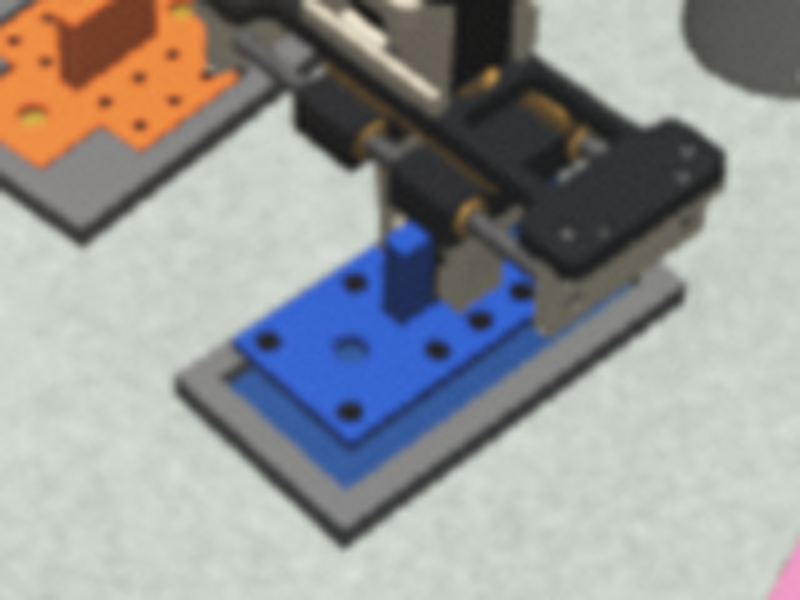

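```bash
python3 - <<'E'
from h import *
import pickle
s=pickle.load(open('pics/w4.pkl','rb'));C=cam('wrist',s)
g=lambda pts,z,o=[220,60],k=3.3:pix2w(C,(np.array(pts)+.5)/k-.5+o,z)[:,:2]
b=g([(63,215),(569,215)],s['eef_pos'][2]-.2318+.046);c=g([(70,200),(561,200)],.012);t=g([(-10,107),(650,107)],.012)
print(b,b.mean(0));print(c,c.mean(0), t)
print('expected far gap 3mm: cut-blue', (c.mean(0)-b.mean(0))*1e3)
E
```

```text
[[ 0.58641875 -0.24396614]
 [ 0.58541629 -0.30725472]] [ 0.58591752 -0.27561043]
[[ 0.58933647 -0.24105785]
 [ 0.58824326 -0.31010535]] [ 0.58878987 -0.2755816 ] [[ 0.60161714 -0.23089547]
 [ 0.60017046 -0.32189333]]
expected far gap 3mm: cut-blue [2.87234658 0.02883082]
```

Emit:
apply_moves([
  {"dx": 0, "dy": 0, "dz": -10, "spin": 0, "hand": 1},
  {"dx": 0, "dy": 0, "dz": -7, "spin": 0, "hand": 1},
  {"dx": 0, "dy": 0, "dz": -3, "spin": 0, "hand": 1},
  {"dx": 0, "dy": 0, "dz": -1.5, "spin": 0, "hand": 1},
  {"dx": 0, "dy": 0, "dz": 0, "spin": 0, "hand": 1},
])

```text
t: 6.6
eef_pos: [0.5096, -0.2754, 0.1971]
ee_rot: [0.18, 1.571, -2.978]
force: [-0.0, -0.1, -1.0]
width: 0.012
```

```bash
python3 snap.py w5
```

```text
6.6 [ 0.5096 -0.2754  0.1971] yYaw -90.96 down [-2.e-04 -0.e+00 -1.e+00] F [-0.  -0.1 -1. ] w 0.012 qd 0.005 q [-0.16  0.42 -0.44  0.   -0.71  1.71]
```

Emit:
apply_moves([
  {"dx": 0, "dy": 0, "dz": -0.8, "spin": 0, "hand": 1},
  {"dx": 0, "dy": 0, "dz": 0, "spin": 0, "hand": 1},
  {"dx": 0, "dy": 0, "dz": -0.6, "spin": 0, "hand": 1},
  {"dx": 0, "dy": 0, "dz": 0, "spin": 0, "hand": 1},
  {"dx": 0, "dy": 0, "dz": 0, "spin": 0, "hand": 1},
])

```text
t: 7.28
eef_pos: [0.5096, -0.2754, 0.1958]
ee_rot: [2.753, 1.571, -0.406]
force: [0.5, -0.7, -1.3]
width: 0.0118
```

```bash
python3 snap.py w6
```

```text
7.275 [ 0.5096 -0.2754  0.1958] yYaw -90.97 down [ 2.e-04 -1.e-04 -1.e+00] F [ 0.5 -0.7 -1.3] w 0.0118 qd 0.002 q [-0.16  0.42 -0.44  0.   -0.71  1.71]
```

View pics/w6.png

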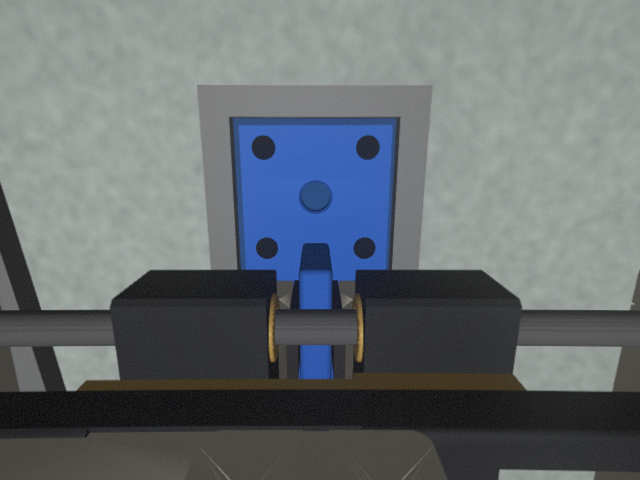

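Emit:
apply_moves([
  {"dx": 0, "dy": 0, "dz": -0.5, "spin": 0, "hand": 1},
  {"dx": 0, "dy": 0, "dz": 0, "spin": 0, "hand": 1},
  {"dx": 0, "dy": 0, "dz": -0.4, "spin": 0, "hand": 1},
  {"dx": 0, "dy": 0, "dz": 0, "spin": 0, "hand": 1},
  {"dx": 0, "dy": 0, "dz": 0, "spin": 0, "hand": 1},
])

```text
t: 7.95
eef_pos: [0.5096, -0.2754, 0.1958]
ee_rot: [2.693, 1.57, -0.465]
force: [-2.2, 2.5, 9.1]
width: 0.0119
```

Emit:
apply_moves([
  {"dx": 0, "dy": 0, "dz": 0, "spin": 0, "hand": 0.7},
  {"dx": 0, "dy": 0, "dz": 0, "spin": 0, "hand": 0.5},
  {"dx": 0, "dy": 0, "dz": 0, "spin": 0, "hand": 0.3},
  {"dx": 0, "dy": 0, "dz": 10, "spin": 0, "hand": 0.2},
  {"dx": 0, "dy": 0, "dz": 30, "spin": 0, "hand": 0},
])

```text
t: 8.57
eef_pos: [0.509, -0.2753, 0.2343]
ee_rot: [-0.181, 1.567, 2.943]
force: [1.0, 0.2, -0.1]
width: 0.0562
```

Emit:
apply_moves([
  {"dx": 0, "dy": 5, "dz": 50, "spin": 0, "hand": 0},
  {"dx": 1, "dy": 49, "dz": 35, "spin": 1, "hand": 0},
  {"dx": 1, "dy": 50, "dz": 6.6, "spin": 1.5, "hand": 0},
  {"dx": 1, "dy": 50, "dz": 0, "spin": 1.5, "hand": 0},
  {"dx": 2, "dy": 47.4, "dz": 0, "spin": 1.5, "hand": 0},
])

```text
t: 9.2
eef_pos: [0.5143, -0.0725, 0.3276]
ee_rot: [-3.03, 1.569, 0.192]
force: [0.5, -0.0, -0.2]
width: 0.0873
```

Emit:
apply_moves([
  {"dx": 0, "dy": 0, "dz": 0, "spin": 0, "hand": 0},
  {"dx": 0, "dy": 0, "dz": 0, "spin": 0, "hand": 0},
  {"dx": 0, "dy": 0, "dz": 0, "spin": 0, "hand": 0},
  {"dx": 0, "dy": 0, "dz": 0, "spin": 0, "hand": 0},
  {"dx": 0, "dy": 0, "dz": 0, "spin": 0, "hand": 0},
])

```text
t: 9.82
eef_pos: [0.5145, -0.0746, 0.3264]
ee_rot: [0.138, 1.571, -2.926]
force: [-0.7, 0.2, -0.2]
width: 0.0877
```

```bash
python3 snap.py w7; python3 - <<'E'
from h import *
cv2.imwrite('pics/top7.png',viewer.grab_frame('top')[:,:,::-1])
crop(cv2.imread('pics/w7.png'),220,90,200,220,3.5,'pics/w7c.png')
E
```

```text
9.825 [ 0.5145 -0.0746  0.3264] yYaw -85.54 down [-2.e-04 -1.e-04 -1.e+00] F [-0.7  0.2 -0.2] w 0.0877 qd 0.004 q [ 0.23  0.17 -0.44 -0.   -0.96  1.41]
```

View pics/w7.png

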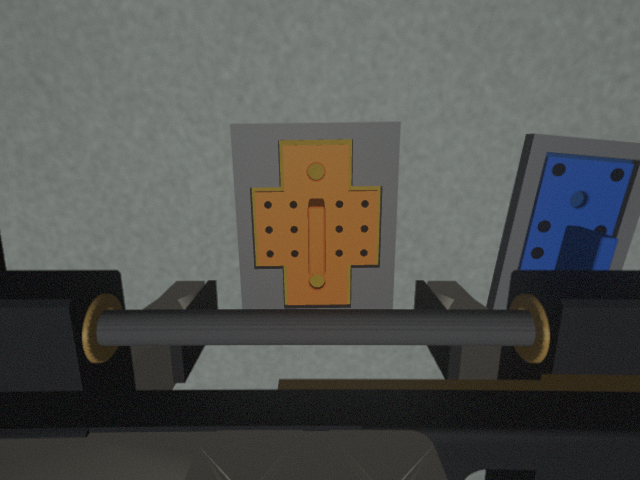

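View pics/w7c.png

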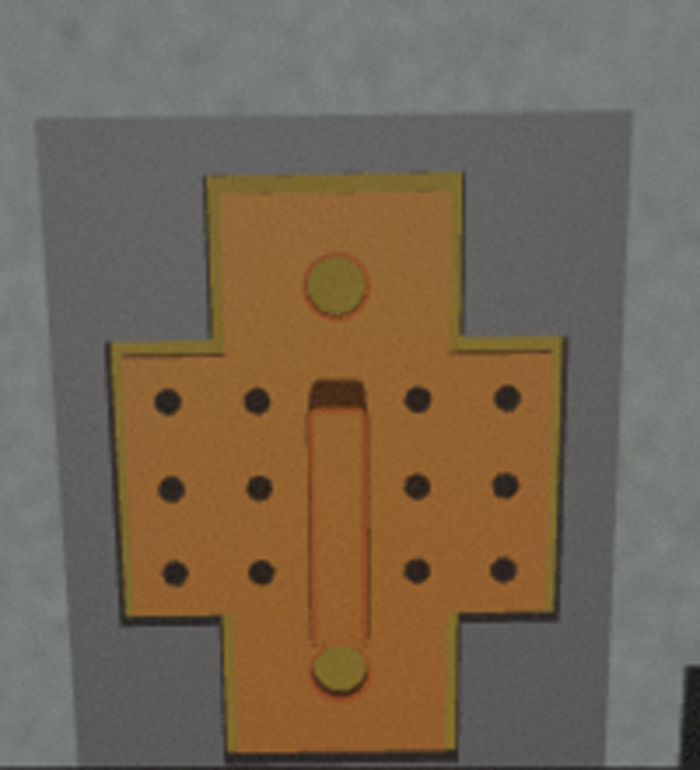

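View pics/top7.png

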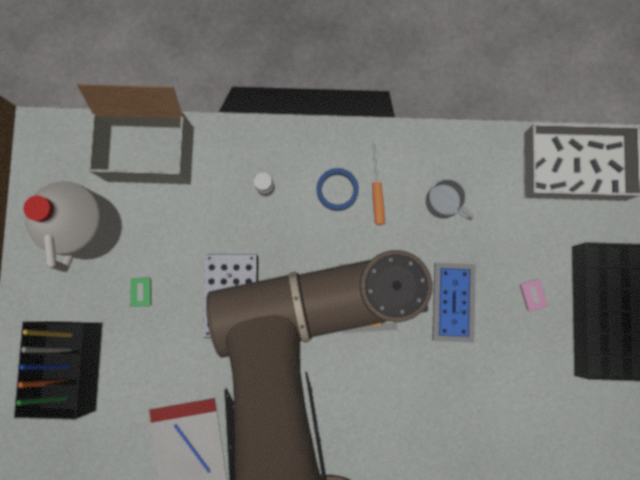

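```bash
python3 - <<'E'
from h import *
import pickle
s=pickle.load(open('pics/w7.pkl','rb'));C=cam('wrist',s)
g=lambda pts,z,o=[220,90],k=3.5:pix2w(C,(np.array(pts)+.5)/k-.5+o,z)[:,:2]
r=g([(308,408),(368,408),(370,640),(312,640)],.05);print('rib',r,r.mean(0))
h=g([(337,285)],.01);print(h)
# small wing holes grid, 3x4
H=g([(168,401),(257,400),(418,399),(507,398),(172,489),(260,488),(417,486),(505,485),(175,573),(261,572),(416,571),(503,570)],.01)
H=H.reshape(3,4,2);print('c',H.mean((0,1)))
e=H[:,0]-H[:,3];print('yaw rows',np.degrees(np.arctan2(-e[:,0],e[:,1])));e=H[0]-H[2];print('cols',np.degrees(np.arctan2(e[:,1],e[:,0])))
b=g([(220,192),(461,190)],.01);print(b,b.mean(0))
print(s['eef_pos'])
E
```

```text
rib [[ 0.54135914 -0.06650423]
 [ 0.54226661 -0.07807177]
 [ 0.49508413 -0.08247482]
 [ 0.49416519 -0.07076823]] [ 0.51821877 -0.07445476]
[[ 0.56224498 -0.07052465]]
c [ 0.51723705 -0.07434664]
yaw rows [4.99606815 5.1912861  5.03306464]
cols [4.95072485 4.941777   4.73426437 5.05527134]
[[ 0.57981654 -0.04398116]
 [ 0.58426573 -0.09544385]] [ 0.58204113 -0.0697125 ]
[ 0.51450332 -0.0746352   0.326378  ]
```

Emit:
apply_moves([
  {"dx": 1.5, "dy": 0.3, "dz": -45, "spin": 0.5, "hand": 0},
  {"dx": 0, "dy": 0, "dz": -45, "spin": 0, "hand": 0},
  {"dx": 0, "dy": 0, "dz": -32, "spin": 0, "hand": 0.3},
  {"dx": 0, "dy": 0, "dz": -8, "spin": 0, "hand": 0.5},
  {"dx": 0, "dy": 0, "dz": 0, "spin": 0, "hand": 0.7},
])

```text
t: 10.55
eef_pos: [0.5164, -0.0737, 0.1967]
ee_rot: [0.55, 1.57, -2.504]
force: [0.3, 0.5, 0.7]
width: 0.0634
```

Emit:
apply_moves([
  {"dx": 0, "dy": 0, "dz": 0, "spin": 0, "hand": 0.85},
  {"dx": 0, "dy": 0, "dz": 0, "spin": 0, "hand": 1},
  {"dx": 0, "dy": 0, "dz": 0, "spin": 0, "hand": 1},
  {"dx": 0, "dy": 0, "dz": 0, "spin": 0, "hand": 1},
  {"dx": 0, "dy": 0, "dz": 0, "spin": 0, "hand": 1},
])

```text
t: 11.18
eef_pos: [0.5161, -0.0737, 0.1966]
ee_rot: [2.757, 1.571, -0.297]
force: [0.9, -1.0, 2.0]
width: 0.013
```

```bash
python3 snap.py w8; python3 - <<'E'
from h import *
crop(cv2.imread('pics/w8.png'),200,60,240,230,3.3,'pics/w8c.png')
E
```

```text
11.175 [ 0.5161 -0.0737  0.1966] yYaw -84.96 down [ 1.e-04 -0.e+00 -1.e+00] F [ 0.9 -1.   2. ] w 0.013 qd 0.004 q [ 0.23  0.34 -0.57  0.   -0.65  1.42]
```

View pics/w8c.png

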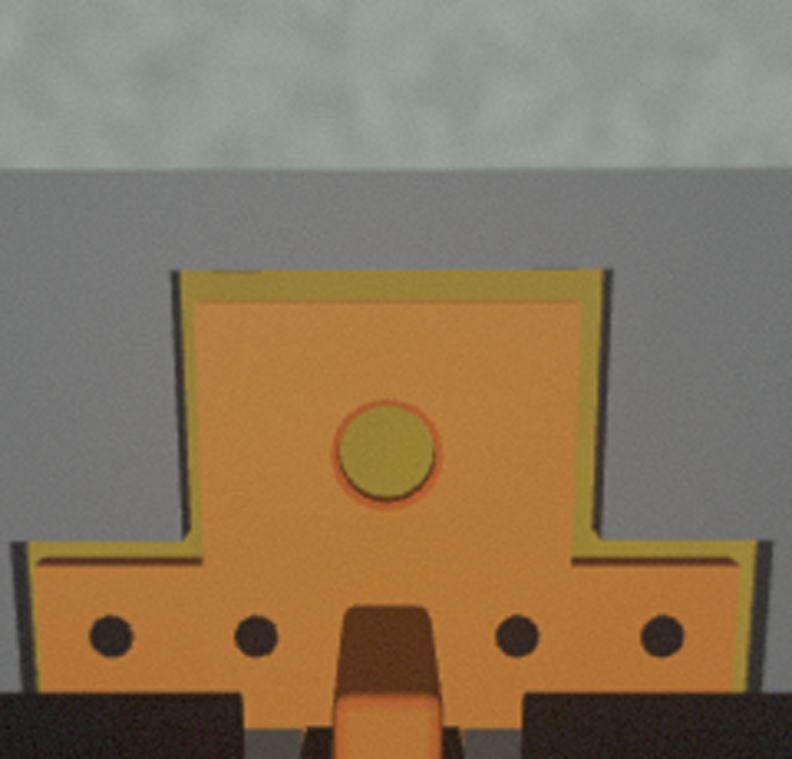

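Emit:
apply_moves([
  {"dx": 0, "dy": 0, "dz": 5, "spin": 0, "hand": 1},
  {"dx": 0, "dy": 0, "dz": 15, "spin": 0, "hand": 1},
  {"dx": 0, "dy": 0, "dz": 30, "spin": 0, "hand": 1},
  {"dx": -0.2, "dy": 10, "dz": 40, "spin": 0, "hand": 1},
  {"dx": -1, "dy": 30, "dz": 20, "spin": -0.5, "hand": 1},
])

```text
t: 11.85
eef_pos: [0.5152, -0.0339, 0.3097]
ee_rot: [-3.045, 1.567, 0.174]
force: [0.1, 0.8, -2.2]
width: 0.0117
```

Emit:
apply_moves([
  {"dx": -2, "dy": 45, "dz": 0, "spin": -1, "hand": 1},
  {"dx": -2, "dy": 50, "dz": 0, "spin": -1, "hand": 1},
  {"dx": -2, "dy": 50, "dz": 0, "spin": -1, "hand": 1},
  {"dx": 0, "dy": 50, "dz": 0, "spin": -0.05, "hand": 1},
  {"dx": 0, "dy": 40, "dz": 0, "spin": 0, "hand": 1},
])

```text
t: 12.48
eef_pos: [0.5085, 0.2032, 0.3077]
ee_rot: [-2.467, 1.57, 0.702]
force: [0.5, -0.2, -1.4]
width: 0.0119
```

Emit:
apply_moves([
  {"dx": 0, "dy": 28, "dz": 0, "spin": 0, "hand": 1},
  {"dx": 0, "dy": 10.6, "dz": 0, "spin": 0, "hand": 1},
  {"dx": 0, "dy": 0, "dz": -20, "spin": 0, "hand": 1},
  {"dx": 0, "dy": 0, "dz": 0, "spin": 0, "hand": 1},
  {"dx": 0, "dy": 0, "dz": 0, "spin": 0, "hand": 1},
])

```text
t: 13.1
eef_pos: [0.5091, 0.2395, 0.2873]
ee_rot: [-2.984, 1.57, 0.183]
force: [0.2, 0.0, -0.4]
width: 0.0118
```

```bash
python3 snap.py w9; python3 - <<'E'
from h import *
crop(cv2.imread('pics/w9.png'),200,60,240,230,3.3,'pics/w9c.png')
t=viewer.grab_frame('side')[:,:,::-1]
crop(t,150,160,140,110,5.5,'pics/s9c.png')
E
```

```text
13.1 [0.5091 0.2395 0.2873] yYaw -88.54 down [ 5.e-04  1.e-04 -1.e+00] F [ 0.2  0.  -0.4] w 0.0118 qd 0.006 q [ 0.79  0.28 -0.39  0.   -0.9   0.81]
```

View pics/w9c.png

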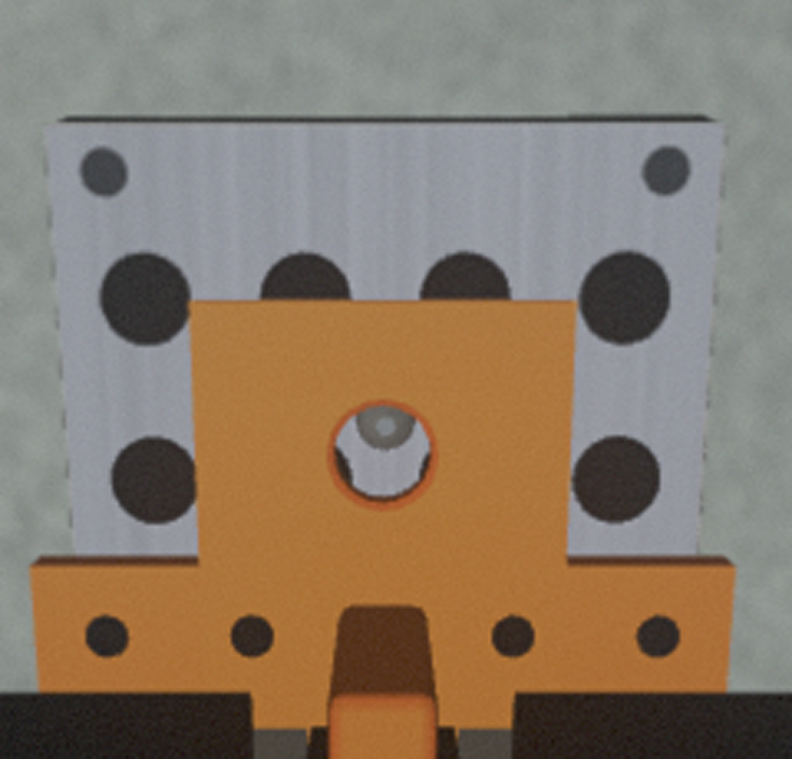

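View pics/s9c.png

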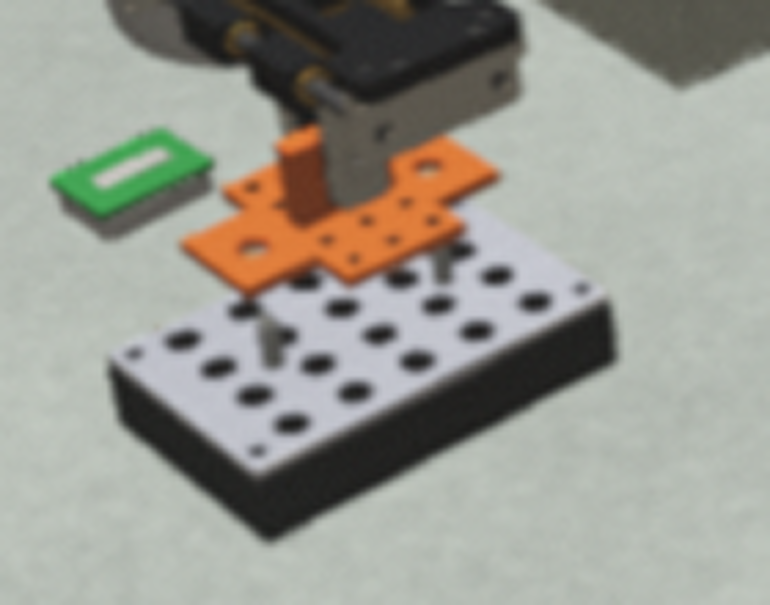

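```bash
cat > a.py <<'E'
from h import *
import pickle,sys
def an(n,hole,pin,deck,far,o=[200,60],k=3.3):
    s=pickle.load(open(f'pics/{n}.pkl','rb'));C=cam('wrist',s)
    g=lambda pts,z:pix2w(C,(np.array(pts)+.5)/k-.5+o,z)[:,:2]
    zt=s['eef_pos'][2]-.2326+.046
    h=g([hole],zt)[0];p=g([pin],.068)[0];d=g(deck,.04);f=g(far,zt)
    y=lambda w:np.degrees(np.arctan2(-(w[0]-w[1])[0],(w[0]-w[1])[1]))
    print('hole',h,'pin',p,'pin-hole mm',(p-h)*1e3);print('deck',d,y(d),'far',f,y(f))
    return s,C,g
E
python3 - <<'E'
from a import *
s,C,g=an('w9',(383,455),(385,427),[(45,122),(722,122)],[(190,300),(577,300)])
B=g([(146,299),(625,297),(155,480),(616,479)],.04);print(B)
print('side yaw',np.degrees(np.arctan2((B[0]-B[2])[1],(B[0]-B[2])[0])),np.degrees(np.arctan2((B[1]-B[3])[1],(B[1]-B[3])[0])))
W=g([(32,566),(736,566)],s['eef_pos'][2]-.2326+.046);print('wing',W)
E
```

```text
hole [0.5550862 0.241347 ] pin [0.55492628 0.24101748] pin-hole mm [-0.15992211 -0.32952247]
deck [[0.60119502 0.29947922]
 [0.60414034 0.18549316]] 1.4801500832858032 far [[0.57430592 0.26656503]
 [0.57558741 0.21703694]] 1.4821344339040021
[[0.57278319 0.28322954]
 [0.57528512 0.19956108]
 [0.5409344  0.28234929]
 [0.54328309 0.19873736]]
side yaw 1.5831729116752113 1.4744513053276649
wing [[0.53879058 0.28835728]
 [0.54125573 0.19329079]]
```

Emit:
apply_moves([
  {"dx": -0.1, "dy": -0.3, "dz": -10, "spin": 0, "hand": 1},
  {"dx": 0, "dy": 0, "dz": -10, "spin": 0, "hand": 1},
  {"dx": 0, "dy": 0, "dz": -5, "spin": 0, "hand": 1},
  {"dx": 0, "dy": 0, "dz": 0, "spin": 0, "hand": 1},
  {"dx": 0, "dy": 0, "dz": 0, "spin": 0, "hand": 1},
])

```text
t: 13.82
eef_pos: [0.5089, 0.2397, 0.2615]
ee_rot: [2.722, 1.571, -0.394]
force: [0.0, -0.7, -1.3]
width: 0.0117
```

```bash
python3 snap.py w10; python3 - <<'E'
from h import *
crop(cv2.imread('pics/w10.png'),200,60,240,230,3.3,'pics/w10c.png')
t=viewer.grab_frame('side')[:,:,::-1]
crop(t,150,160,140,110,5.5,'pics/s10c.png')
E
```

```text
13.825 [0.5089 0.2397 0.2615] yYaw -88.51 down [ 1.e-04 -0.e+00 -1.e+00] F [ 0.  -0.7 -1.3] w 0.0117 qd 0.006 q [ 0.79  0.31 -0.42  0.   -0.84  0.81]
```

View pics/w10c.png

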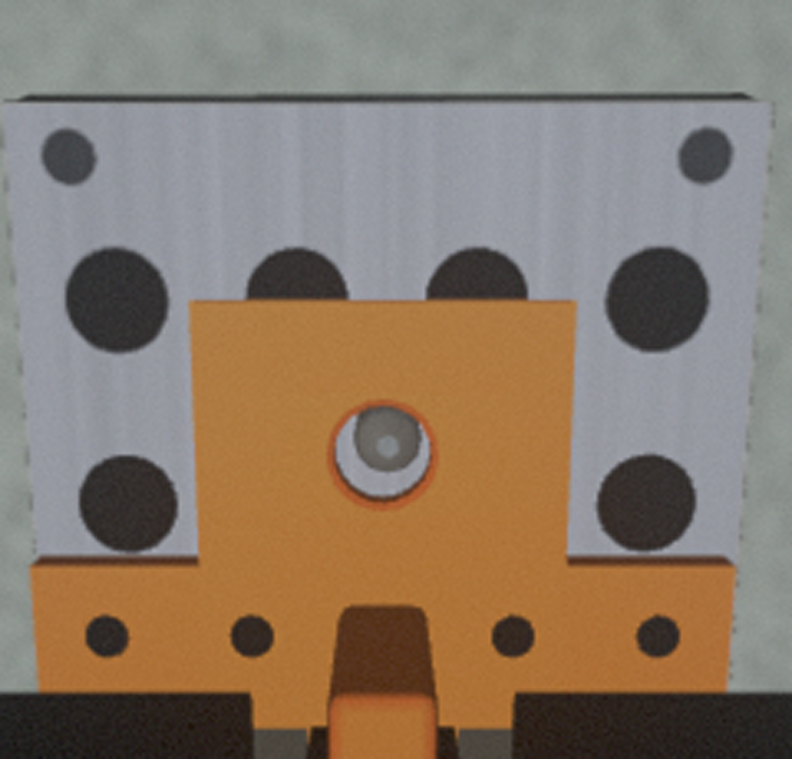

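View pics/s10c.png

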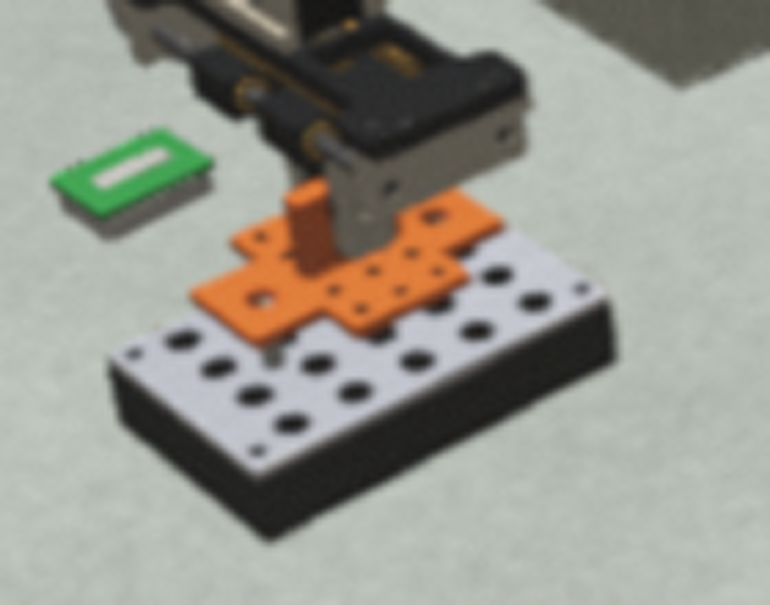

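```bash
python3 - <<'E'
from a import *
s,C,g=an('w10',(383,455),(388,446),[(3,101),(774,101)],[(190,300),(577,300)])
B=g([(117,299),(658,299),(128,503),(647,503)],.04)
print('side yaw',np.degrees(np.arctan2((B[0]-B[2])[1],(B[0]-B[2])[0])),np.degrees(np.arctan2((B[1]-B[3])[1],(B[1]-B[3])[0])))
# predicted pixel of hole-plane pin when centred
E
```

```text
hole [0.55482763 0.24159108] pin [0.55511273 0.24090773] pin-hole mm [ 0.28509894 -0.6833496 ]
deck [[0.6010081  0.29927216]
 [0.60402039 0.18479017]] 1.5072357003971566 far [[0.57403223 0.26681553]
 [0.57534003 0.21729494]] 1.5127873302447987
side yaw 1.5148401227685837 1.6367356384465455
```

Emit:
apply_moves([
  {"dx": 0.3, "dy": -0.7, "dz": 0, "spin": 0, "hand": 1},
  {"dx": 0, "dy": 0, "dz": -4, "spin": 0, "hand": 1},
  {"dx": 0, "dy": 0, "dz": -4, "spin": 0, "hand": 1},
  {"dx": 0, "dy": 0, "dz": 0, "spin": 0, "hand": 1},
  {"dx": 0, "dy": 0, "dz": 0, "spin": 0, "hand": 1},
])

```text
t: 14.55
eef_pos: [0.5091, 0.2389, 0.2534]
ee_rot: [1.046, 1.571, -2.07]
force: [1.4, 0.6, -1.4]
width: 0.012
```

```bash
python3 snap.py w11; python3 - <<'E'
from h import *
crop(cv2.imread('pics/w11.png'),200,60,240,230,3.3,'pics/w11c.png')
E
```

```text
14.55 [0.5091 0.2389 0.2534] yYaw -88.51 down [-1.e-04 -2.e-04 -1.e+00] F [ 1.4  0.6 -1.4] w 0.012 qd 0.002 q [ 0.79  0.32 -0.43  0.   -0.82  0.81]
```

View pics/w11c.png

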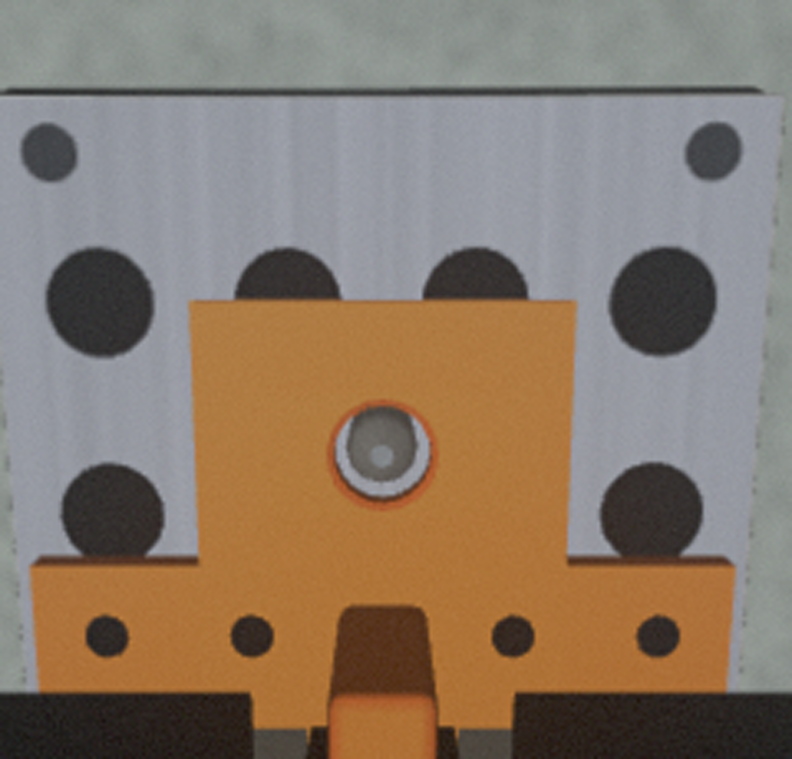

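Emit:
apply_moves([
  {"dx": 0, "dy": 0, "dz": -4, "spin": 0, "hand": 1},
  {"dx": 0, "dy": 0, "dz": -4, "spin": 0, "hand": 1},
  {"dx": 0, "dy": 0, "dz": -3, "spin": 0, "hand": 1},
  {"dx": 0, "dy": 0, "dz": 0, "spin": 0, "hand": 1},
  {"dx": 0, "dy": 0, "dz": 0, "spin": 0, "hand": 1},
])

```text
t: 15.22
eef_pos: [0.5091, 0.2389, 0.2425]
ee_rot: [1.378, 1.571, -1.738]
force: [-0.2, 0.1, -1.3]
width: 0.0119
```

```bash
python3 snap.py w12; python3 - <<'E'
from h import *
crop(cv2.imread('pics/w12.png'),200,60,240,230,3.3,'pics/w12c.png')
t=viewer.grab_frame('side')[:,:,::-1]
crop(t,150,160,140,110,5.5,'pics/s12c.png')
E
```

```text
15.225 [0.5091 0.2389 0.2425] yYaw -88.52 down [-0. -0. -1.] F [-0.2  0.1 -1.3] w 0.0119 qd 0.002 q [ 0.79  0.33 -0.44  0.   -0.8   0.81]
```

View pics/w12c.png

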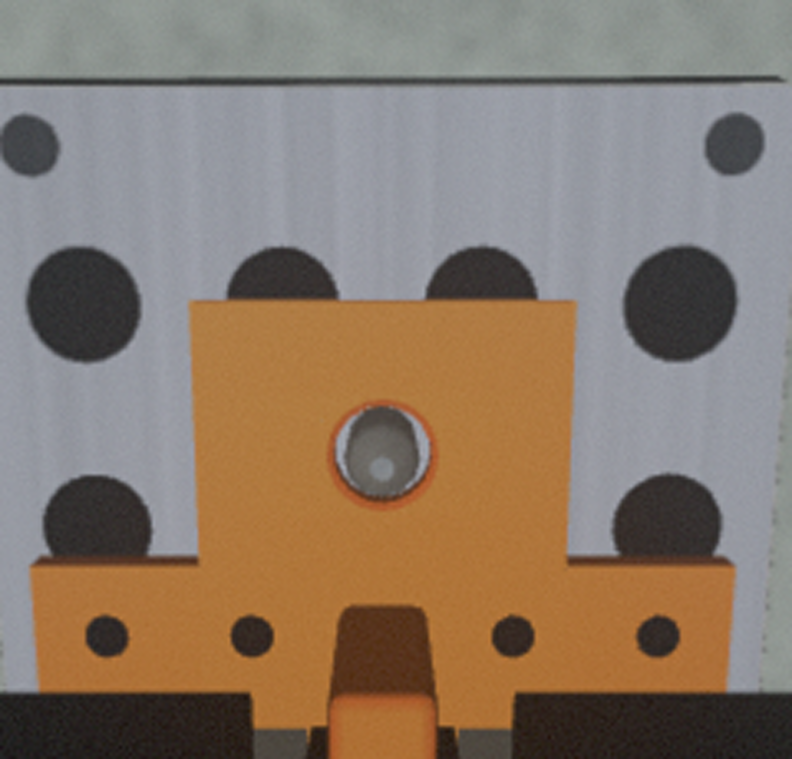

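View pics/s12c.png

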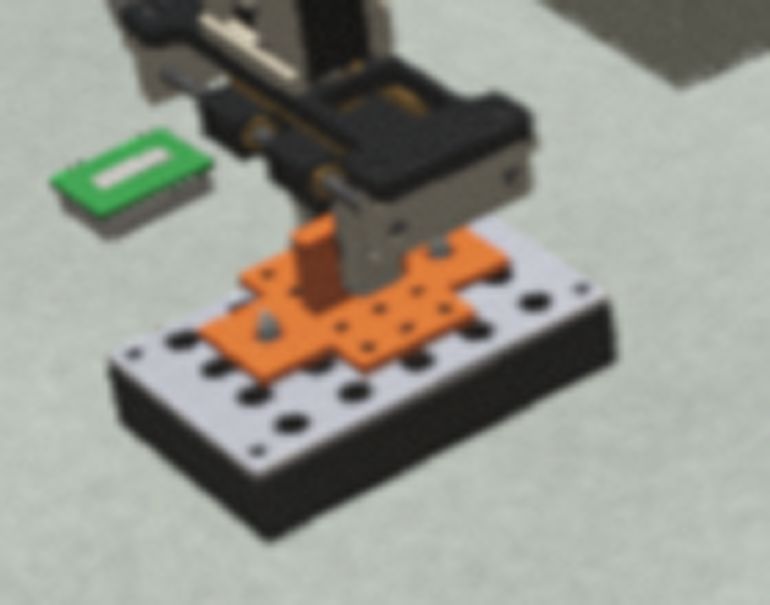

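Both pins are through the holes (far pin at crop (382,455), centred). Continuing down.

Emit:
apply_moves([
  {"dx": 0, "dy": 0, "dz": -4, "spin": 0, "hand": 1},
  {"dx": 0, "dy": 0, "dz": -3, "spin": 0, "hand": 1},
  {"dx": 0, "dy": 0, "dz": -1.5, "spin": 0, "hand": 1},
  {"dx": 0, "dy": 0, "dz": -0.5, "spin": 0, "hand": 1},
  {"dx": 0, "dy": 0, "dz": 0, "spin": 0, "hand": 1},
])

```text
t: 15.95
eef_pos: [0.5091, 0.2389, 0.2334]
ee_rot: [0.957, 1.571, -2.158]
force: [-0.1, 0.3, -1.1]
width: 0.0119
```

Emit:
apply_moves([
  {"dx": 0, "dy": 0, "dz": -0.5, "spin": 0, "hand": 1},
  {"dx": 0, "dy": 0, "dz": 0, "spin": 0, "hand": 1},
  {"dx": 0, "dy": 0, "dz": -0.5, "spin": 0, "hand": 1},
  {"dx": 0, "dy": 0, "dz": 0, "spin": 0, "hand": 1},
  {"dx": 0, "dy": 0, "dz": 0, "spin": 0, "hand": 1},
])

```text
t: 16.58
eef_pos: [0.5091, 0.2389, 0.2326]
ee_rot: [-2.562, 1.571, 0.605]
force: [-1.3, 0.0, 1.0]
width: 0.0119
```

Emit:
apply_moves([
  {"dx": 0, "dy": 0, "dz": -0.4, "spin": 0, "hand": 1},
  {"dx": 0, "dy": 0, "dz": 0, "spin": 0, "hand": 1},
  {"dx": 0, "dy": 0, "dz": 0, "spin": 0, "hand": 0.8},
  {"dx": 0, "dy": 0, "dz": 0, "spin": 0, "hand": 0.6},
  {"dx": 0, "dy": 0, "dz": 0, "spin": 0, "hand": 0.4},
])

```text
t: 17.2
eef_pos: [0.5091, 0.2389, 0.2319]
ee_rot: [0.796, 1.571, -2.32]
force: [-0.6, -0.0, -0.5]
width: 0.0319
```

Emit:
apply_moves([
  {"dx": 0, "dy": 0, "dz": 0, "spin": 0, "hand": 0.3},
  {"dx": 0, "dy": 0, "dz": 10, "spin": 0, "hand": 0.2},
  {"dx": 0, "dy": 0, "dz": 30, "spin": 0, "hand": 0},
  {"dx": 0, "dy": 0, "dz": 45, "spin": 0, "hand": 0},
  {"dx": 0, "dy": 0, "dz": 45, "spin": 0, "hand": 0},
])

```text
t: 17.82
eef_pos: [0.5089, 0.2388, 0.3641]
ee_rot: [-2.987, 1.57, 0.18]
force: [2.0, 0.2, 0.3]
width: 0.0821
```

Emit:
apply_moves([
  {"dx": -15, "dy": 30, "dz": 45, "spin": 0, "hand": 0},
  {"dx": -25, "dy": 45, "dz": 20, "spin": 0, "hand": 0},
  {"dx": -25, "dy": 45, "dz": 0, "spin": 0, "hand": 0},
  {"dx": -15, "dy": 25, "dz": 0, "spin": 0, "hand": 0},
  {"dx": 0, "dy": 0, "dz": 0, "spin": 0, "hand": 0},
])

```text
t: 18.45
eef_pos: [0.428, 0.3853, 0.4277]
ee_rot: [-2.006, 1.57, 1.164]
force: [0.2, -0.3, -1.1]
width: 0.0877
```

```bash
python3 snap.py w13; python3 - <<'E'
from h import *
t=viewer.grab_frame('side')[:,:,::-1]
cv2.imwrite('pics/s13.png',t);crop(t,150,160,140,110,5.5,'pics/s13c.png');crop(t,290,290,150,110,5,'pics/s13d.png')
t=viewer.grab_frame('top')[:,:,::-1]
cv2.imwrite('pics/t13.png',t)
E
```

```text
18.45 [0.428  0.3853 0.4277] yYaw -88.36 down [ 3.e-04  6.e-04 -1.e+00] F [ 0.2 -0.3 -1.1] w 0.0877 qd 0.036 q [ 1.07  0.18 -0.18 -0.   -1.21  0.53]
```

View pics/s13c.png

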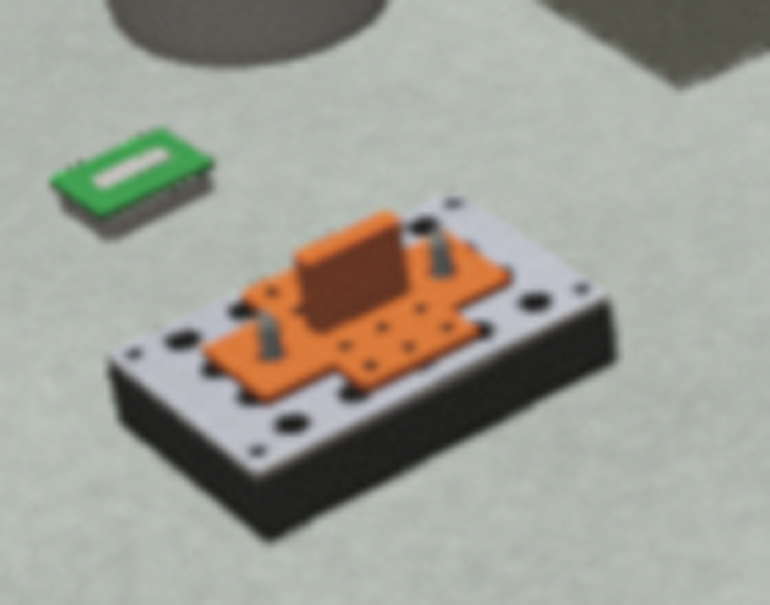

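View pics/s13d.png

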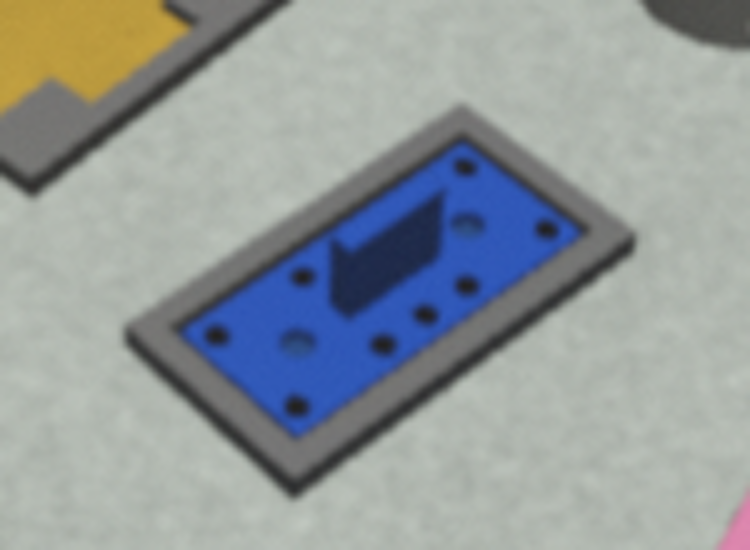

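View pics/t13.png

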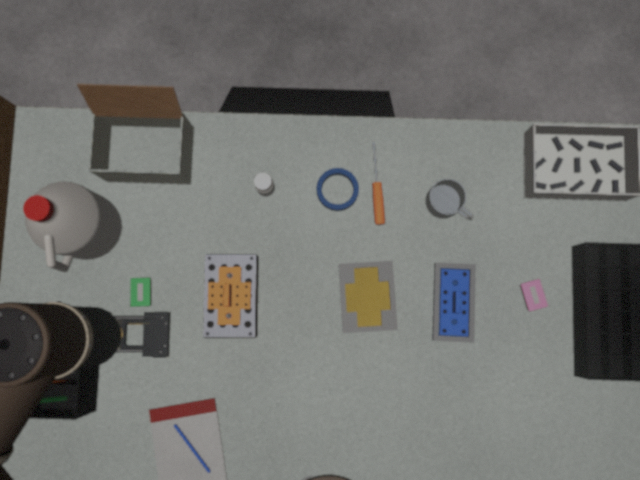

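View pics/w13.png

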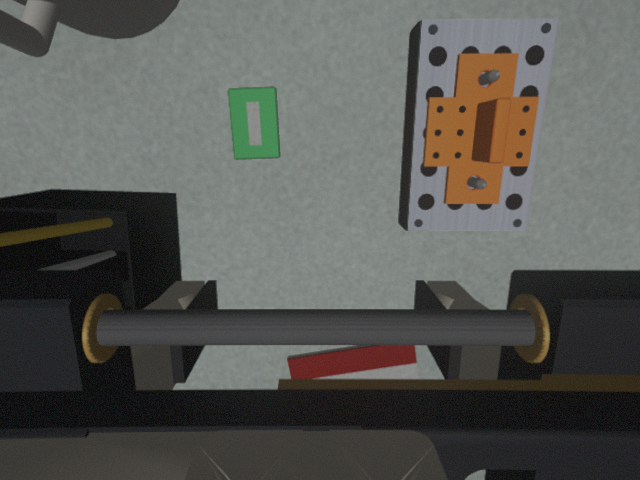

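Orange lies flat on the deck with both pins through its holes. Blue lies in its tray, and everything else is where it was. Handing in.

```bash
python3 -c "
from station import arm,status
print(status.get_state()['t'],arm.job_done())"
```

```text
the job is handed in; nothing more can be done
18.6 None
```

The changeover is done and handed in at 18.6 s, well inside the 72 s limit. No verdict was reported.

- **Blue template:** I lifted it off the pins and lowered it into the blue-floored tray until it touched, then let go. It showed about 9 N of contact force. The side and top pictures show it flat in the cut-out.
- **Orange template:** I took it from its tray and lined it up over the pins with the wrist camera, to within about 0.7 mm before the last correction. I lowered it until it met the deck at the expected height (tool point at 0.2326 m) and let go. The pictures show it flat on the deck with both pins through its holes.
- **Other things:** in the final top picture the bystander objects are where they started, and the arm is clear of everything. The force readings at the end of each move stayed under 10 N.

One disagreement: the wrist and top cameras differed by up to about 3 mm in x. I relied on measurements within single wrist pictures for both placings, so this did not affect the result.

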